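Shut and fasten the sliding glass top of a woodware showcase

TASK

Shut this showcase for the night: slide its glass sash gently home against the end rail, then swing the brass handle round so that its nose rides up the steel keeper, over the hump, and drops right down into the notch, and let go. Neither slam nor force anything: feel for the drop and stop there, for a handle driven on climbs out again behind the notch; leave the vase, the tape measure and the dish where they stand.

Things in the scene. Friction and masses are not known exactly. Their poses are not given: they have to be found in the camera images.
- case: Low wooden showcase, 300 (x) x 520 (y) x 106 mm high, fixed on the table. Origin: centre of its underside; z up. A glass sash in a wooden frame slides along the case's y in its top face, 106 mm above the origin; shut is towards +y. It bends or cracks if the fingers' contact forces on it and all it carries add up to 30 N (a pinch counts on both sides): push, or pinch with less than 6 N.
- end_rail (a point): Middle of the inner edge of the end rail (52 mm wide along y) at the case's +y end, on its top face, where the shut sash meets it. A small steel keeper is screwed on this rail beside the fastener; going to -x it has a ramp, a hump, a notch and a low shoulder. It is slotted and was set by hand up to 12 mm either way along x, so its notch is to be found by feel.
- sash (a joint): How far the sash is open, m: 0 is shut; starts at 0.05 to 0.13. It slides with about 3 N of friction to a firm stop and stays where it is left. Above 0.25 m/s it slams.
- pull (a point): Centre of the dark wooden pull bar on the sash: 44 (case x) x 14 (case y) x 26 mm high, standing on the sash's top face (this point is 13 mm above that face). Flat frame and glass on both sides of it along y, up to the end rail.
- handle_turn (a joint): Turn of the brass handle about its vertical pivot, rad. 0: grip points to the case's -y (unfastened); it grows counter-clockwise from above, grip swinging to +x. Starts at 0.05 to 0.35. With the sash shut the nose meets the ramp at 0.75 to 1.45, climbs for 0.3 rad, drops into the notch; home it reads 1.19 to 1.80. Driven 5 mm on at the grip it climbs the shoulder and stands 2 mm up, loose.
- handle_lift (a joint): How far the handle is raised along its pivot, m; 0 is down. Spring and weight hold it down (9 N; 12 N at 5 mm). It rises 4 to 5 mm over the hump and is down again (under 0.0012) in the notch. Free to rise, it takes 6 to 9 N at the grip point to climb the ramp; fingers that hold it down, even by rubbing, make it 15 N or far more: ease the hand up with it by 5 mm.
- grip (a point): Point on the axis of the handle's grip: a level round brass bar 11 mm thick, straight from 26 to 74 mm from the pivot, with a 17 mm ball at its end. This point is 56 mm from the pivot and 28 mm above the sash's top face (33 mm when raised); under the bar is 22 mm of free height.
- pivot (a point): Point on the handle's vertical pivot axis, moving with the sash, 28 mm above the sash's top face (level with the grip bar when down). The boss is 25 mm across. The nose, 44 mm from the axis, stands a quarter turn counter-clockwise of the grip; turned out while the sash is open it would strike the keeper and keep the sash from shutting.
- vase_mid (a point): Middle of a turned wooden vase, 68 mm wide, 130 mm tall, loose beside the case's +y end. To be left alone.
- tape_mid (a point): Middle of a green tape measure, 66 x 36 x 66 mm, loose beside the case's +y end. To be left alone.
- dish_mid (a point): Middle of a small wooden bowl, 110 mm wide, 45 mm high, loose beside the case's -y end. To be left alone.

How it is judged:
By the outcome, as a careful person would: the job done as asked, in the order asked, and still so for the second after the job is handed in, with the robot touching nothing.
It also fails if it takes over 64 s, if anything falls off the work surface, if the arm or the gripper's body presses on something with over 40 N, if the wrist force passes 120 N, or if a joint passes its speed limit or range.

ROBOT

A 6-joint arm with a two-finger parallel gripper is mounted at the origin on the work surface. World frame = base frame: x ahead of the robot, y to its left, z up, the work surface at z = 0. Lengths are in m, angles in rad, forces in N, time in s.
With the tool pointing down it reaches from about 0.325 to 0.775 m from the base axis. Payload 5.5 kg.
Tool frame: the origin (TCP) lies between the finger pads; the fingertips stand 8 mm ahead of it and the grasp point (between the pads) lies 11 mm behind it (tcp_to_tips is the distance from the TCP to the fingertips, in m); z points along the fingers, y is the direction in which the jaws open and shut (so a half turn about z gives the same grasp; the last joint's range is limited). The gripper opens to 88 mm and grips with 3 to 60 N. Pads are 20 mm wide; open, the fingers measure 115 mm over their backs; the gripper's body (75 mm by 178 mm) begins 61 mm behind the grasp point.
Start: joints at [-1.315, 0.091, 1.231, -0, 1.82, -0.057], TCP at [0.185, -0.571, 0.231] pointing down, gripper open.
Joint ranges: [-2.87, 2.87], [-0.86, 2.18], [0.17, 2.46], [-1.51, 4.65], [0.06, 2.69], [-2.65, 2.65]. Speed limits (rad/s): [2.57, 2.57, 3.01, 3.14, 3.14, 3.14].

INTERFACE

Orientations are given as a unit quaternion [w, x, y, z].
In Python, from bench import * gives the robot as it stands. Calls block until the motion is done:
- move_to(position, orientation): joint-space move of the TCP to a pose.
- move_l(position, speed=0.15, orientation=None): straight line of the TCP; orientation=None keeps the orientation; speed is the mean speed in m/s.
- movej(angles): joint-space move.
- gripper_open() and close(): open the fingers fully, or close them until they stop; the grip force is fixed at half the most.
- hold(seconds).
- inverse_kinematics(position, orientation): joint angles nearest the present ones, or None.
- state(): the state.
- get_image(name): name is "scene" or "top"; returns a dict with "frame" (420x560x3 uint8, blue, green, red), "depth" (420x560 float32, m along the optical axis (not along the pixel's ray), 0 where there is no reading), "camera_matrix" (3x3 intrinsics, pixels), "k1" (the pictures are not rectified: a ray, as slopes to the right and down, at radius r is drawn at 1 + k1 r^2 times it, then the intrinsics apply), "view" (4x4, takes a point from world to camera coordinates). Camera axes: x right, y up, looking along -z (the intrinsics and any distortion apply to the point x, -y, -z); pixel columns grow to the right and rows downward; lengths in m; the calibration is good to about 2 mm. A picture is of the moment at which its call begins.
A pose or a line that the arm cannot do raises IKError and nothing moves.
- job_done(): hands the job in, once; it reports no verdict.
The state is a dict: "time": time; "joint_pos": joint angles; "dq": joint speeds; "joint_torque": joint torques, N m; "ee_pos": TCP position; "ee_rot": TCP orientation; "ft_force": force on the tool from outside, world axes, zero at the start; "moment": the same for the moment, N m; "finger_gap": finger opening in m.
Only numpy, scipy, OpenCV 4.12 (cv2) and the standard library are available. Lean on these libraries where they do the work, as an engineer would, in place of code of your own. Each camera call takes 0.05 s, during which the arm holds its last target. There are 200 camera calls.

## Working session

There is one attempt and no reset: what is moved stays moved. The work goes in short steps, each a Python script; the robot and the scene stay as the last script left them, time stands still between calls to the robot, and variables do not carry over. Pictures are saved under pics/ and viewed, about 8 in all and at most 12, crops included, and the job is handed in when it is done.

```bash
ls; mkdir -p pics
python3 - <<'E'
from bench import *
import cv2,numpy as np
for n in("scene","top"):
    d=get_image(n); cv2.imwrite(f"pics/{n}0.png",d["frame"]); np.savez(f"{n}0.npz",**d)
    print(n,d["camera_matrix"].tolist(),d["k1"],np.round(d["view"],3).tolist())
print(state())
E
```

```text
pics
scene [[520.8286457480027, 0.0, 278.89723021768174], [0.0, 520.8286457480027, 205.50205026247716], [0.0, 0.0, 1.0]] -0.09633139127541875 [[0.756, 0.654, 0.009, -0.424], [-0.394, 0.444, 0.805, 0.155], [0.523, -0.612, 0.593, -1.847], [0.0, 0.0, 0.0, 1.0]]
top [[421.5750646951557, 0.0, 274.1861496467136], [0.0, 421.5750646951557, 206.59168242155653], [0.0, 0.0, 1.0]] -0.09749948907191734 [[0.002, -1.0, -0.028, -0.016], [0.992, -0.002, 0.13, -0.566], [-0.13, -0.028, 0.991, -1.124], [0.0, 0.0, 0.0, 1.0]]
{'time': 0.1, 'joint_pos': array([-1.31468669e+00,  9.17992688e-02,  1.23170469e+00, -2.50671359e-05,
        1.81980769e+00, -5.66709752e-02]), 'dq': array([-0.00064983, -0.00153898, -0.00231655, -0.00125927, -0.00123315,
       -0.00058749]), 'joint_torque': array([ 3.35909790e-03, -4.47856522e+01, -4.07569993e+01,  7.01065734e-02,
        2.83660647e-02, -1.13226367e-04]), 'ee_pos': array([ 0.18457003, -0.57065662,  0.22964486]), 'ee_rot': array([-8.54017972e-04,  9.87796055e-01,  1.55750489e-01, -9.76558085e-05]), 'ft_force': array([ 0.2661576 , -0.53604987, -0.0114548 ]), 'moment': array([ 0.00930012, -0.03167569,  0.02666407]), 'finger_gap': 0.0877632631038805}
```

View pics/top0.png

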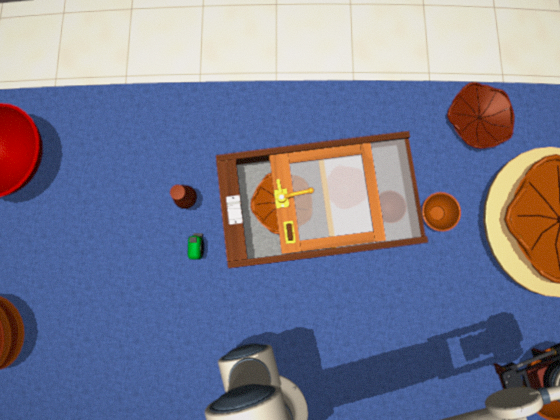

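View pics/scene0.png

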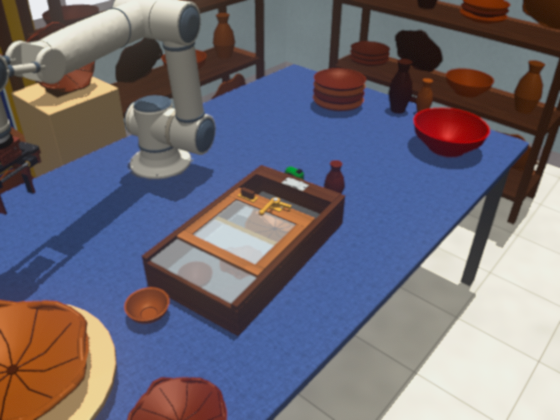

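Top view: the case has its end rail and keeper (234,209) on the left, which is +y. The pivot is near (281,198), the grip ball near (312,190) and the pull near (289,232). I'll enlarge the crop next.

```bash
cat > h.py <<'E'
import numpy as np, cv2
def ray(d,u,v):
    K=d["camera_matrix"]; k=float(d["k1"])
    p=cv2.undistortPoints(np.array([[[u,v]]],float),K,np.array([k,0,0,0]))[0,0]
    V=d["view"]; R=V[:3,:3]; t=V[:3,3]
    return -R.T@t, R.T@np.array([p[0],-p[1],-1])
def atz(d,u,v,z):
    o,r=ray(d,u,v); return o+r*(z-o[2])/r[2]
def atdepth(d,u,v):
    o,r=ray(d,u,v); return o+r*d["depth"][int(round(v)),int(round(u))]
def crop(d,x0,y0,w,h,s,name):
    cv2.imwrite(name,cv2.resize(d["frame"][y0:y0+h,x0:x0+w],None,fx=s,fy=s,interpolation=cv2.INTER_CUBIC))
E
python3 - <<'E'
from h import *
d=dict(np.load("top0.npz")); crop(d,205,125,130,150,4,"pics/c1.png")
for u,v in[(224,200),(225,250),(281,200),(276,170),(365,170),(289,232),(350,240),(225,175)]:
    print(u,v,np.round(atdepth(d,u,v),4))
E
```

```text
224 200 [0.5749 0.113  0.1043]
225 250 [4.478e-01 1.233e-01 3.000e-04]
281 200 [ 0.5718 -0.036   0.1229]
276 170 [ 0.6538 -0.0227  0.1061]
365 170 [ 0.6532 -0.2555  0.1065]
289 232 [ 0.4894 -0.0562  0.132 ]
350 240 [ 0.4706 -0.2123  0.1064]
225 175 [0.6414 0.1116 0.1044]
```

View pics/c1.png

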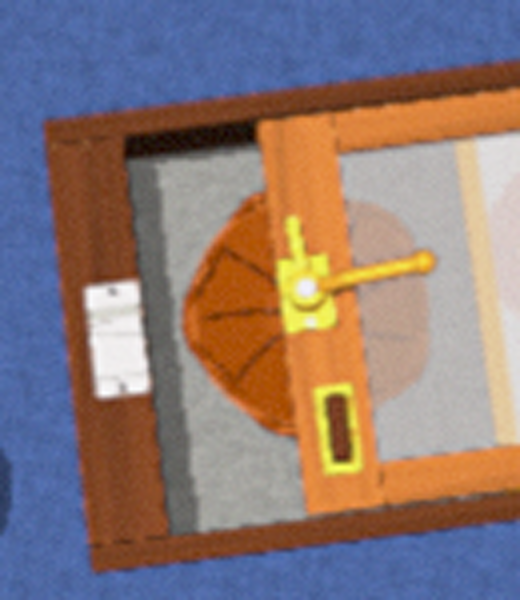

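Run:
```python
from h import *
d=dict(np.load("top0.npz"))
f=lambda x,y,z: atz(d,205+x/4-.375,125+y/4-.375,z)[:2]
P={k:f(*v) for k,v in dict(o1=(47,122,.106),o2=(93,570,.106),i1=(126,135,.106),i2=(168,533,.106),s1=(258,122,.106),s2=(305,515,.106),piv=(306,288,.138),ball=(425,260,.134),pull=(340,428,.132),nose=(293,220,.115),k1=(86,286,.11),k2=(150,393,.11),frR=(812,28,.106),frR2=(884,464,.106)).items()}
for a,b in(("o1","o2"),("i1","i2"),("s1","s2"),("pull","piv"),("frR","frR2")):
    v=P[a]-P[b]; print(a,b,np.degrees(np.arctan2(v[1],v[0])),np.linalg.norm(v))
v=P["ball"]-P["piv"];print("ball ang",np.degrees(np.arctan2(*v[::-1])),np.linalg.norm(v))
v=P["o1"]-P["frR"];print("long",np.degrees(np.arctan2(*v[::-1])),np.linalg.norm(v))
for k,v in P.items():print(k,np.round(v,4))
```

```text
o1 o2 6.8810830252414386 0.2958247704996232
i1 i2 6.689849142275716 0.26250278793646614
s1 s2 6.863490508563686 0.25918397567548473
pull piv -166.41140228559826 0.0903483197341015
frR frR2 6.820423319878988 0.29158566299242467
ball ang -76.26425342266155 0.07747115483437049
long 97.05117807183953 0.5123327955666901
o1 [0.6949 0.1354]
o2 [0.4012 0.1   ]
i1 [0.6857 0.0826]
i2 [0.425  0.0521]
s1 [ 0.6939 -0.0045]
s2 [ 0.4366 -0.0355]
piv [ 0.5782 -0.0365]
ball [ 0.5966 -0.1118]
pull [ 0.4904 -0.0577]
nose [ 0.6263 -0.0278]
k1 [0.5842 0.1068]
k2 [0.5145 0.0642]
frR [ 0.7578 -0.3731]
frR2 [ 0.4683 -0.4077]
```

```bash
cat >> h.py <<'E'
YAW=np.radians(6.9); EX=np.array([np.cos(YAW),np.sin(YAW),0]); EY=np.array([-np.sin(YAW),np.cos(YAW),0])
def quat(a):  # tool down, jaw axis at world angle a
    p=(a+np.pi/2)/2; return np.array([0,np.cos(p),np.sin(p),0])
E
python3 - <<'E'
from bench import *
from h import *
for br in(0,np.pi,-np.pi):
  for th,p in((0,(.494,-.09)),(0.1,(.56,-.10)),(1.7,(.63,.03))):
    q=inverse_kinematics([*p,.14],quat(YAW+br+th)); print(br,th,None if q is None else np.round(q,2))
close()
pull=np.array([.4904,-.0577,0])
p=pull-.034*EY
# branch chosen: jaw along case x
q=quat(YAW)
move_to([p[0],p[1],.19],q); print(state()["time"],state()["finger_gap"],state()["ft_force"])
move_l([p[0],p[1],.121],.12); s=state(); print(s["time"],s["ee_pos"],s["ft_force"],s["joint_pos"])
t=s["time"]; move_l([*(p+.001*EY)[:2],.121],.02); print(state()["time"]-t)
d=get_image("top"); np.savez("top1.npz",**d); crop(d,205,125,150,150,4,"pics/c2.png")
E
```

```text
0 0 [-0.25 -0.17  1.65 -0.    1.67 -0.37]
0 0.1 [-0.24  0.01  1.48 -0.    1.66 -0.46]
0 1.7 [-0.01  0.17  1.3  -0.    1.67 -1.83]
3.141592653589793 0 None
3.141592653589793 0.1 None
3.141592653589793 1.7 [-0.01  0.17  1.3  -0.    1.67  1.31]
-3.141592653589793 0 None
-3.141592653589793 0.1 None
-3.141592653589793 1.7 [-0.01  0.17  1.3  -0.    1.67  1.31]
3.5 0.0007378773560490792 [ 0.81129425 -0.15821653  0.53214313]
4.225 [ 0.49473545 -0.09164719  0.12163691] [ 0.1017221  -0.18233827  0.55000311] [-2.50799462e-01 -1.66497294e-01  1.67450852e+00  8.07064309e-06
  1.63278048e+00 -3.70968163e-01]
0.25
```

View pics/c2.png

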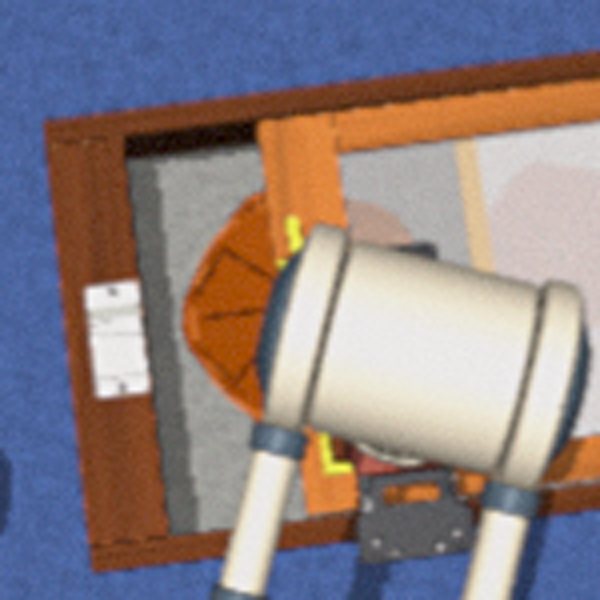

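The wrist blocks the top view at this spot, so I'll push by feel.

Run:
```python
from bench import *
from h import *
p0=np.array([.4904,-.0577,.121])-.033*EY
f0=state()["ft_force"]
F=lambda:(state()["ft_force"]-f0)@EY
def go(s,v=.03): move_l(list(p0+s*EY),v); return F()
s=.010; go(s); c=None
while s<.03:
    s+=.002; f=go(s); print(round(s,4),round(f,2))
    if f<-1.2: break
c=s
s=c+.078; f=go(s,.05); print("run",s,f,state()["time"])
while s<c+.105:
    s+=.0015; f=go(s,.02); print(round(s,4),round(f,2))
    if f<-9: break
s0=state(); print(s-c,s0["time"],s0["ee_pos"])
go(s-.02,.1)
np.save("s.npy",[c,s])
```

```text
0.012 -0.39
0.014 0.62
0.016 0.79
0.018 -1.7
run 0.096 -0.634074469461644 7.7167
0.0975 -1.64
0.099 -2.16
0.1005 -2.4
0.102 -1.23
0.1035 -0.83
0.105 -2.54
0.1065 -8.07
0.108 -12.53
0.09000000000000001 9.7167 [0.48172582 0.01390779 0.1211457 ]
```

Run:
```python
from bench import *
from h import *
p=state()["ee_pos"]; move_l([p[0],p[1],.2],.2)
move_to([.40,-.28,.22],quat(YAW)); print(state()["time"])
d=get_image("top"); np.savez("top2.npz",**d); crop(d,205,140,100,100,6,"pics/c3.png")
```

```text
11.725
```

View pics/c3.png

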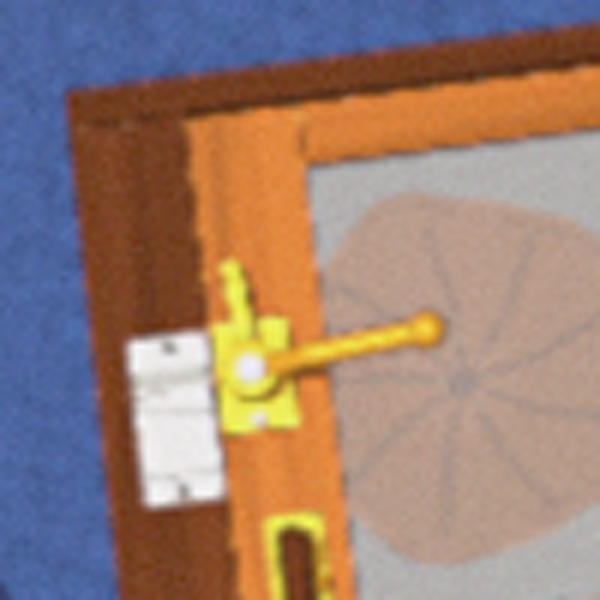

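The sash now butts the end rail. The pivot is at crop (250,370), the ball at (428,328), and the keeper spans (128–225, 335–505).

Run:
```python
from h import *
d=dict(np.load("top2.npz"))
f=lambda x,y,z: atz(d,205+x/6-.42,140+y/6-.42,z)
pv=f(250,368,.138); b=f(428,328,.134); print(pv,b)
pred=np.array([.5782,-.0365,.138])+.0877*EY; print("pred",pred)
c=lambda p:np.round([(p-pv)@EX*1e3,(p-pv)@EY*1e3],1)
g=b-pv; print("theta",np.arctan2(g@EX,-g@EY),np.hypot(*g[:2]))
for n,x,y in(("kTL",128,340),("kTR",210,333),("kBR",225,497),("l1",175,378),("l2",185,410),("screw1",170,346),("screw2",183,490),("nose",230,268)): print(n,c(f(x,y,.112)))
for u,v in((246.2,201.2),(262,197),(270,195.5),(276,194.5)): print(atdepth(d,u,v))
```

```text
[0.56746485 0.05145838 0.138     ] [ 0.58494089 -0.0232638   0.134     ]
pred [0.567664   0.05056482 0.138     ]
theta 0.10932279155692373 0.07673862329583958
kTL [22.7 53.2]
kTR [21.3 17.6]
kBR [-50.1  18.8]
l1 [ 3.7 34.7]
l2 [-10.7  31.9]
screw1 [17.8 35.4]
screw2 [-44.9  36.4]
nose [48.6  5.9]
[0.56733609 0.05196743 0.13383424]
[0.57640563 0.01137025 0.14413164]
[ 0.58087377 -0.00851463  0.13963729]
[ 0.58262499 -0.02373513  0.14438038]
```

```bash
cat >> h.py <<'E'
PV=np.array([.5675,.0512,0])
def pose(th,D,z,r=.056):
    g=np.sin(th)*EX-np.cos(th)*EY; t=np.cos(th)*EX+np.sin(th)*EY
    return PV+r*g-D*t+np.array([0,0,z]), quat(YAW+th), t, g
E
python3 - <<'E'
from bench import *
from h import *
def go(th,D,z,v=.06):
    p,q,t,g=pose(th,D,z); move_l(list(p),v,list(q)); return t,g
p,q,t,g=pose(.1,.033,.2); move_to(list(p),q)
go(.1,.033,.127,.12); hold(.1); f0=state()["ft_force"]; print(state()["time"],f0)
for D in(.026,.023,.021,.019): go(.1,D,.127,.03); print(D,round((state()["ft_force"]-f0)@t,2))
for th in(.2,.3,.42,.54,.66,.76):
    t,g=go(th,.019,.127,.06); f=state()["ft_force"]-f0; print(th,np.round([f@t,f@g,f[2]],2))
    if abs(f@t)>5: break
print(state()["time"]); np.save("f0.npy",f0)
d=get_image("top"); np.savez("top3.npz",**d); crop(d,205,140,100,100,6,"pics/c4.png")
E
```

```text
13.8083 [-0.45896794  0.05051736  0.54779511]
0.026 0.47
0.023 0.83
0.021 0.53
0.019 1.01
0.2 [ 0.59 -0.51 -0.75]
0.3 [ 0.64  1.21 -0.96]
0.42 [-0.45  0.61  0.32]
0.54 [ 0.8   0.13 -0.84]
0.66 [ 0.98  0.4  -0.65]
0.76 [0.55 0.49 0.37]
16.4917
```

View pics/c4.png

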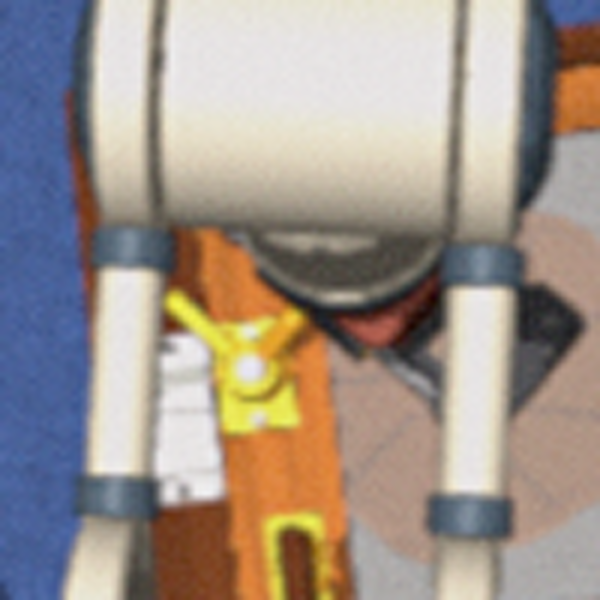

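```bash
cat > st.py <<'E'
from bench import *
from h import *
f0=np.load("f0.npy")
def go(th,D,z,v=.03):
    p,q,t,g=pose(th,D,z); move_l(list(p),v,list(q)); f=state()["ft_force"]-f0; return f@t,f@g,f[2]
E
python3 - <<'E'
from st import *
th=.76; on=None; z=.127
while th<1.75:
    th+=.018 if on is None or th-on<.2 else .012
    if on is not None: z=.127+.005*min(1,(th-on)/.28)
    f=go(th,.019,z)
    print(round(th,3),round(z,4),np.round(f,1))
    if on is None and f[0]<-3.5: on=th-.018; print("onset")
    if f[0]<-13: print("HIGH");break
    if on is not None and th-on>.2 and f[0]>-1.8: print("DROP?");break
print(state()["time"]); np.save("th.npy",[th,on or 0,z])
E
```

```text
0.778 0.127 [-0.6  0.6  0.1]
0.796 0.127 [-1.5  0.3 -0.6]
0.814 0.127 [-0.6 -0.6  0.2]
0.832 0.127 [-0.1 -0.3 -0.4]
0.85 0.127 [-0.4  0.4  0.3]
0.868 0.127 [-0.9 -0.3 -0.7]
0.886 0.127 [-0.5 -0.  -1.1]
0.904 0.127 [ 0.2 -0.6 -0.3]
0.922 0.127 [ 0.  -0.9 -0.8]
0.94 0.127 [ 0.3  0.3 -1.1]
0.958 0.127 [-0.1  0.6 -0.7]
0.976 0.127 [ 0.  -1.2 -1.2]
0.994 0.127 [ 0.  -0.2  0. ]
1.012 0.127 [-0.4 -0.4 -0.2]
1.03 0.127 [ 0.2 -0.4 -0.6]
1.048 0.127 [-0.5 -0.8  0.9]
1.066 0.127 [-0.5 -1.3 -0.9]
1.084 0.127 [ 0.1 -0.9 -0.4]
1.102 0.127 [-0.6 -1.5 -1.2]
1.12 0.127 [-1.1 -1.1 -0.1]
1.138 0.127 [-0.  -1.1 -1.7]
1.156 0.127 [-0.4 -0.6 -0.6]
1.174 0.127 [-0.  -1.2 -1.3]
1.192 0.127 [ 0.1 -0.9 -0.9]
1.21 0.127 [-0.8 -0.4 -0.9]
1.228 0.127 [ 0.  -1.5 -1.4]
1.246 0.127 [ 0.1 -0.6 -0.3]
1.264 0.127 [ 0.1 -1.8 -0.6]
1.282 0.127 [ 0.5 -0.8 -1.1]
1.3 0.127 [-0.4 -1.5 -0.7]
1.318 0.127 [-0.3 -1.3  0.2]
1.336 0.127 [-0.5 -1.8 -0.7]
1.354 0.127 [-0.6  0.3 -1.2]
1.372 0.127 [ 0.3 -1.3 -1. ]
1.39 0.127 [-0.7 -0.8 -0.7]
1.408 0.127 [-0.3 -1.7 -0.5]
1.426 0.127 [-0.6 -1.  -1. ]
1.444 0.127 [ 0.1 -0.9 -0.5]
1.462 0.127 [-1.9 -2.3 -1.9]
1.48 0.127 [-4.9 -1.7 -0.4]
onset
1.498 0.1276 [-7.  -2.9 -1.3]
1.516 0.128 [-7.2 -3.  -1.4]
1.534 0.1283 [-7.8 -2.5 -2.6]
1.552 0.1286 [-9.  -2.6 -1.8]
1.57 0.1289 [-9.3 -2.7 -1.7]
1.588 0.1293 [-9.2 -2.6 -2.3]
1.606 0.1296 [-9.4 -1.9 -1.9]
1.624 0.1299 [-10.1  -2.8  -1.1]
1.642 0.1302 [-9.5 -2.7 -1.8]
1.66 0.1305 [-10.5  -3.   -1.9]
1.678 0.1309 [-10.6  -3.3  -1.6]
1.69 0.1311 [-11.1  -2.8  -2.1]
1.702 0.1313 [-11.5  -4.1  -2. ]
1.714 0.1315 [-5.1 -2.5 -1.4]
1.726 0.1317 [-4.  -2.3 -1.2]
1.738 0.1319 [-4.6 -1.6 -2.6]
1.75 0.132 [-1.   0.6 -0.1]
DROP?
30.7917
```

Textbook signature: onset at 1.46, hump at 1.71, force gone at 1.75. I'll ease off a little, then look.

Run:
```python
from st import *
print(go(1.75,.023,.132)); hold(.1)
d=get_image("top"); np.savez("top4.npz",**d); e=get_image("scene"); np.savez("sc4.npz",**e)
a=cv2.resize(d["frame"][160:240,205:285],None,fx=5,fy=5,interpolation=cv2.INTER_CUBIC)
V=e["view"]; p=V[:3,:3]@np.array([.5675,.0512,.134])+V[:3,3]; u=int(278.9+520.8*p[0]/-p[2]); v=int(205.5+520.8*-p[1]/-p[2]); print(u,v)
b=cv2.resize(e["frame"][v-40:v+40,u-40:u+40],None,fx=5,fy=5,interpolation=cv2.INTER_CUBIC)
cv2.imwrite("pics/c5.png",np.hstack([a,b]))
```

```text
(np.float64(-0.3158515518768172), np.float64(-0.2994838788101904), np.float64(-0.5691977155195594))
292 183
```

View pics/c5.png

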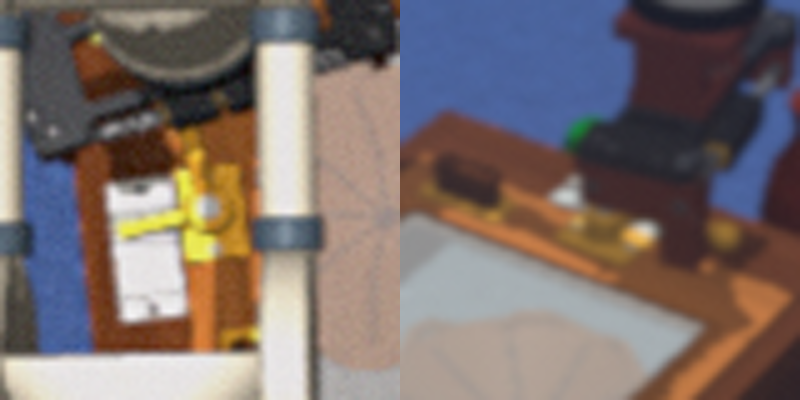

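Run:
```python
from st import *
ds=[get_image("top")["depth"] for _ in range(12)]
D=np.array(ds); print("noise",np.median(D[:,195:207,240:254].std(0)))
m=D.mean(0); np.save("m4.npy",m)
for n in("top2","top3"):
    b=np.load(n+".npz")["depth"]; df=(b-m)*1e3
    print(n,"boss/plate map mm"); print(np.round(df[194:210,238:258]).astype(int))
d=dict(np.load("top4.npz")); f=lambda x,y,z: atz(d,205+x/5-.4,160+y/5-.4,z)
v=f(118,230,.114)-f(208,205,.134); print("nose",np.arctan2(v@EY,v@EX), np.hypot(*v[:2]))
```

```text
noise 0.0019679042
top2 boss/plate map mm
[[    1    -1     2     0     3    26    14    14    10    18     3    -4
      2    91    -2    -1    -1     0     0   367]
 [   -1     0    -2    -2     0    21    11    11    13     6     1     0
      3     2    -2     3     1     1     1   366]
 [   -1     0     3     2    -3    -2    28     6     6     6     2     1
      1     1     0     0    -3    -1     0   369]
 [   -1     2     3     0    -1     1    20     6     6     2     0    18
     -6     2     0     2    -1   -29   -36   337]
 [    0     0     0     2     4    14     0     5     1    -2     1    -1
     -1   -17   -25   -24   -30   -36   -34   330]
 [    0    -1    -1     3    -1     4    -1    -1    -2    -1     5     0
     -1   -11    67   -26   -32   -31   -31   331]
 [   -2     0     1     1     2    89     1     2     4     1     3    -3
     -1    -4   -24   -26   -33   -31   -35   337]
 [   -1    -2     0     0     3    -1     1     1     0    -3    -1     1
     -1    -1   -20   -23   -30   -31    -3   367]
 [   15    11    19    17     4    88     1    -1    -3   
[... 2311 characters left out ...]
  -1     1     4   371   371]
 [   11     7     0    -2    -2     2     0     1     3    -1    -1    87
     -2    -3    -2    -2     3     0   370   431]
 [   90    -3     0     0    -1     0    -1    -2     3    92    -2    -2
      4    -1    -1    -1    -1    -1   370   372]
 [   -2     0     0    -2     0     2    91     1     1    91     1     1
      2     1    -1     1     1    -1   366   429]
 [    2    92    -2     0     4    -1    -2     0    -1     2     0     2
      2    -5     3    -2     1     0   362   368]
 [   -2    -1     7     0     0     0     3    -2    91    88     0     1
      1     0    -3     0     3     3   369   369]]
nose 1.6545314693866782 0.049421146597156546
```

Run:
```python
from st import *
m=np.load("m4.npy")
M=np.load("m4.npy")
for n in("top2","top3"):
    df=(np.load(n+".npz")["depth"]-M)[199:206,244:251]*1e3; k=abs(df)<8; print(n,"lift mm",df[k].mean(),df[k].std()/k.sum()**.5)
D=.0205; 
while D>.0145:
    f=go(1.75,D,.129,.02); print(round(D,4),np.round(f,1))
    if f[0]<-3: break
    D-=.0005
print(state()["time"]); np.save("D.npy",D)
```

```text
top2 lift mm 0.36076966 0.2864214484014631
top3 lift mm -0.07383294 0.3076430245685574
0.0205 [ 0.7  1.3 -0.6]
0.02 [-0.4  1.1 -0.4]
0.0195 [ 0.2  0.6 -1. ]
0.019 [-1.   1.4  0.1]
0.0185 [ 0.5  0.1 -0.4]
0.018 [ 1.1  0.8 -0.6]
0.0175 [-0.5 -0.  -0.3]
0.017 [-0.   0.5 -0. ]
0.0165 [-0.6  0.3 -0.8]
0.016 [-0.9  0.3 -0.4]
0.0155 [-1.5  0.1 -1.2]
0.015 [-1.4  1.1 -1.3]
34.9667
```

The handle had jumped about 3.5 mm ahead and now meets only light contact, so it dropped. I'll back off and clear the hand.

Run:
```python
from st import *
go(1.75,.035,.129,.08)
p=state()["ee_pos"]; move_l([p[0],p[1],.22],.2); move_to([.40,-.28,.22],quat(YAW)); hold(.2)
print(state()["time"])
I=[get_image("top") for _ in range(15)]; M=np.median([i["depth"] for i in I],0); np.save("m5.npy",M)
d=I[0]; d["frame"]=np.mean([i["frame"] for i in I],0).astype(np.uint8); np.savez("top5.npz",**d)
for n in("top2","top3"):
    df=(np.load(n+".npz")["depth"]-M)[199:206,244:251]*1e3; k=abs(df)<8; print(n,"lift mm",df[k].mean(),df[k].std()/k.sum()**.5)
crop(d,205,140,80,80,7,"pics/c6.png")
# heights along bar
for th in(1.55,1.6,1.65,1.7,1.75,1.8):
  zs=[]
  for r in(.035,.045,.055,.065):
    q=pose(th,0,.1395,r)[0]; V=d["view"]; c=V[:3,:3]@q+V[:3,3]
    px=cv2.projectPoints(np.array([[c[0],-c[1],-c[2]]]),np.zeros(3),np.zeros(3),d["camera_matrix"],np.array([float(d["k1"]),0,0,0]))[0][0,0]
    d["depth"]=M; zs.append(atdepth(d,*px)[2])
  print(th,np.round(zs,4))
```

```text
37.625
top2 lift mm -0.028753767 0.2795148066111973
top3 lift mm -0.36355913 0.31279826164245605
1.55 [0.1078 0.1078 0.1068 0.1057]
1.6 [0.1386 0.1064 0.1056 0.1076]
1.65 [0.1386 0.1391 0.1398 0.1066]
1.7 [0.1389 0.1406 0.1406 0.14  ]
1.75 [0.1399 0.1418 0.1394 0.1399]
1.8 [0.1399 0.1376 0.1376 0.1363]
```

View pics/c6.png

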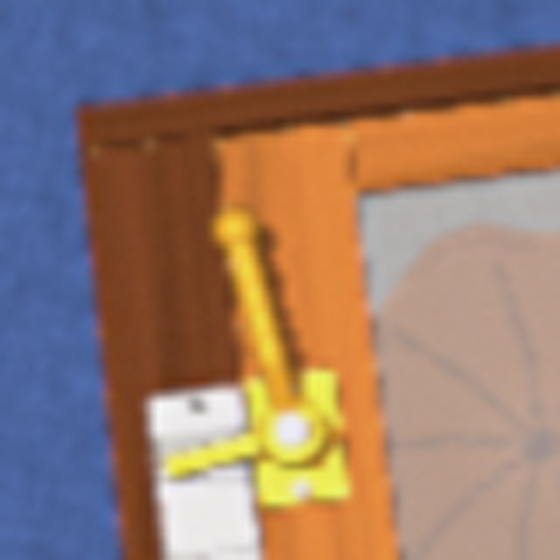

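Run:
```python
from h import *
for n,ths in(("top2",np.arange(.04,.22,.02)),("top5",np.arange(1.66,1.84,.02))):
  d=dict(np.load(n+".npz"))
  if n=="top5": d["depth"]=np.load("m5.npy")
  zs=[]
  for th in ths:
    for r in np.arange(.03,.08,.004):
      q=pose(th,0,.1395,r)[0]; V=d["view"]; c=V[:3,:3]@q+V[:3,3]
      px=cv2.projectPoints(np.array([[c[0],-c[1],-c[2]]]),np.zeros(3),np.zeros(3),d["camera_matrix"],np.array([float(d["k1"]),0,0,0]))[0][0,0]
      zs.append(atdepth(d,*px)[2])
  zs=np.array(zs); k=(zs>.133)&(zs<.147); print(n,zs[k].mean(),k.sum(),zs[k].std()/k.sum()**.5)
f=lambda x,y,z: atz(d,205+x/7-.43,140+y/7-.43,z)
v=f(236,225,.134)-f(292,430,.138); print("theta",np.arctan2(v@EX,-v@EY))
```

```text
top2 0.14016372961871607 110 0.00023600394539412194
top5 0.1398094186076592 118 0.00014668003486687783
theta 1.7282754930430304
```

The bar and the boss are both at their starting height (lift about 0 ± 0.3 mm), θ is about 1.73, and the sash is shut. I'll hand the job in.

Run:
```python
from bench import *
job_done(); print(state()["time"])
```

```text
the job is handed in; nothing more can be done
the job is handed in; nothing more can be done
```

The showcase is shut and fastened, and the job was handed in at about 39 s of the 64 s limit. `job_done()` gives no verdict, so the results below are my own measurements.

- **Sash:** I pushed it about 88 mm by its pull at a mean 0.05 m/s, then crept up to the stop. The highest force I read was 12.5 N. The pictures show it against the end rail.
- **Handle:** I pushed the grip round with closed fingers, easing the hand up with it. My commanded angle was 1.46 when the climb began. The force peaked at 11.5 N, above the 6 to 9 N you gave. It dropped to about 1 N at a commanded 1.75, and I stopped there. Coming back lightly, the fingers met the bar only about 3.5 mm further on, at 1.5 N at most, which fits a drop into the notch. Then I let go and moved clear.
- **Last checks:** The handle reads about 1.73 rad, inside the 1.19 to 1.80 home range. Its boss and grip bar are back at their unraised height within about 0.3 to 0.4 mm; the shoulder would have shown 2 mm.
- **Disagreements:** One reading of the nose angle, taken just after the drop and before the final light touch, gave 1.65 rad. I put that down to coarse pixels. I made no special check on the vase, tape measure or dish; the hand's path kept away from them.

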